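# Nip a ribbon-cable connector in the ratchet press and hold the lever

### The arm

A 6-joint arm with a two-finger parallel gripper is mounted at the origin on a cart in front of the work surface, level with it; the furniture and walls round the work are solid. World frame = base frame: x ahead of the robot, y to its left, z up, the work surface at z = 0. Lengths are in m, angles in rad, forces in N, time in s.
With the tool pointing down it reaches from about 0.35 to 0.975 m from the base axis. Payload 4.9 kg.
Tool frame: the origin (TCP) lies at the very end of the fingers, on their centre line; the grasp point (between the pads) lies 19 mm behind it; z points along the fingers, y is the line along which they close (so a half turn about z gives the same grasp; the last joint's range is limited). The gripper opens to 85 mm and grips with 20 to 120 N. Pads are 22 mm wide; open, the fingers measure 114 mm over their backs; the gripper's body (76 mm by 85 mm) begins 54 mm behind the grasp point. The pads swing forward as they close: fully open they stand 13 mm farther back than shut.
Start: joints at [1.167, 0.053, 1.613, -0, 1.476, -0.119], TCP at [0.176, 0.6, 0.231] pointing down, gripper open.
Joint ranges: [-3.01, 3.01], [-1.01, 2.22], [0.06, 2.58], [-1.02, 4.17], [0.09, 2.62], [-3.14, 3.14]. Speed limits (rad/s): [2.57, 2.57, 3.14, 3.14, 3.14, 3.14].

### API

Orientations are given as a unit quaternion [w, x, y, z].
In Python, from plant import state, optics, ticket, nets gives the robot as it stands. The module is installed in compiled form; this text tells all that it offers.
- The arm moves only by the shell command python3 -m inch 'ROWS' [OPENING]. ROWS is JSON, a list of rows, each an object of numbers: "dx", "dy", "dz": the shift along the tool's x, y, z as a fraction of full scale; "rx", "ry", "rz": the turn, a rotation vector about the tool's x, y, z as a fraction of full scale. In form: [{"dx": .., "dy": .., "dz": .., "rx": .., "ry": .., "rz": ..}, ...]. A call has 1 to 5 rows; each row is the pose to reach, as a shift and turn from the pose commanded when the call began, along the tool's axes at that moment; what a row does not reach only later rows make up. Full scale, the value 1, is 0.8 m for a shift and 1.5 rad for a turn. A row lasts 1/10 s, in which the tool goes at most 50 mm and 8.59 degrees, less where a joint would pass 70% of its speed; a pose out of reach is approached as far as the arm can. A call with a number of a shift or a turn outside -1 to 1 is refused whole. A call with a gripper value outside its range is refused whole. OPENING is the opening, from -1 (shut) to 1 (fully open), set as the call begins (- or left out, the last holds). The fingers move at their own pace and stop on an object; the grip force is fixed at half the most. Time passes only in rows, so rows that repeat a pose let the fingers close. It gives the time, the measured TCP pose, the force, the opening and the grip force at its end, in the units of the state.
- state(): the state, without advancing time (a new reading comes with each control period).
- optics.grab_frame(name): name is "scene" or "top" or "wrist"; returns the picture (480x640x3 uint8, red, green, blue); there is no depth.
- optics.camera_info(name): a dict with "fx", "fy", "cx", "cy" (pixels), "R" (3x3) and "t" (3): a world point X has camera coordinates R X + t. Camera axes: x right, y down, z forward; pixel columns grow to the right and rows downward; lengths in m; the calibration is good to about 2 mm. A picture is of the moment at which its call begins: read the wrist's pose just before it. camera_info takes no time and is no camera call; for the wrist camera it gives the pose at the moment of the call.
- ticket.job_done(): hands the job in; it is judged then, once.
Trained networks look in the newest picture that a camera, given by its name, has taken for a name from the list of things; names that differ only in an ending like _2 or _b are one class to them, and where a whole thing is asked for, a point or a joint stands for the part that bears it (a point fixed in the world has none). Each returns a list of dicts, best first, with "confidence" (0 to 1); they miss things now and then, are a little off and sometimes report something else, mostly with a low value. They report only what shows in the picture. A call takes as long as a camera call.
- nets.boxes_of(camera, name): "bbox" ([centre column, centre row, width, height] in pixels, round what is visible of it).
- nets.outline_of(camera, name): "pixels" (480x640 bool, what is visible of it) and "bbox" ([centre column, centre row, width, height] in pixels, round what is visible of it).
The state is a dict: "time": time; "joint_pos": joint angles; "joint_vel": joint speeds; "joint_efforts": joint torques, N m; "tool_pos": TCP position; "tool_rot": TCP orientation; "contact_force": force on the tool from outside, world axes, zero at the start; "ft_torque": the same for the moment, N m; "gripper_width": opening from 0.0 (shut) to 1.0 (fully open); "grasp_force": force on a finger pad.
Only numpy, scipy, OpenCV 4.12 (cv2) and the standard library are available. Lean on these libraries where they do the work, as an engineer would, in place of code of your own. Each camera call takes 0.05 s, during which the arm holds its last target. There are 200 camera calls.

### The job

Nip the 25-way ribbon connector in the blue bench press so that I can thread its cable: lay it flat in the nest with its metal shell down in the anvil's notch and let go of it. Then take the lever by its upright black handle and swing it clockwise (to your left) exactly four clicks of the ratchet, never a fifth, and finish holding the handle there, still pressing, so that the lever does not sink back on its pawl and the brass pad stays tight on the connector. Leave the marker, side cutters, vial and solder spool where they are.

Things in the scene. Friction and masses are not known exactly. Their poses are not given: they have to be found in the camera images.
- connector: 25-way D-type ribbon connector lying flat, 30 g. Origin: centre of the underside of its 52 (x) x 16 (y) x 12 mm (z, up) block: steel flange at y = +8 mm, grey cover (the pad presses it) at y = -8 mm. Its steel D-shaped shell, 37 mm long, 8 mm high, 2 mm above the underside, stands out from the flange to y = +14 mm. Pick it up by its ends, 52 mm apart, fingers closing along x.
- connector_shell (a point): Centre of the connector's D-shaped shell, 11 mm from the connector's origin along its y and 6 mm up: the side that must face the anvil.
- nest (a point): Where the connector's origin lies when home: on the steel nest floor, 30 mm above the bench; axes as the connector's when it lies right (same yaw, y to the anvil). The floor is 48 mm long (x), so fingers at the connector's ends pass beside it, down to the blue bed at 16 mm. The open pad leaves 9.9 mm of room behind home: lower it about 4 mm short of the anvil (y = -4 mm); the pad pushes it home.
- anvil (a point): Middle of the anvil face at the foot of its notch, 8 mm beyond point nest in y, same axes. Two dark steel horns, out to x = 26 mm either side, 8 mm thick, 12 mm above the nest floor, leave a notch for the connector's shell, open above: 48 mm wide at the face, narrowing by sloped cheeks to 41 mm 6 mm further in, so it centres the shell as the pad pushes. The flange comes to rest at the face.
- press_lever (a joint): Lever angle in rad, 0 open (sprung, at the start), growing clockwise seen from above (handle to the robot's left), stop at 1.0. Clicks fall at about 0.17, 0.33, 0.49, 0.65, 0.81. Pushing the handle takes 2 N after a click, rising to 7 N before the next. Let go after click 4, it sinks to 0.61 (slotted pawl pin) and the pad goes slack. The pad meets the connector at 0.62; 3 N at 0.67, 9 N at 0.79.
- lever_pivot (a point): Top of the lever's vertical axis, 56 mm above the bench, at x = 0, y = -89 mm from point nest, same axes. At lever angle 0 the lever points along (-cos 0.42, -sin 0.42) in these axes, i.e. to the front and 0.42 rad to the right, and turns clockwise from there.
- handle_mid (a point): Point on the axis of the upright black handle at the end of the lever, 88 mm above the bench; it swings about the lever's pivot at a radius of 130 mm (21 mm of path a click).
- lever_handle: The upright black handle: a round grip 21 mm in diameter (24 mm at its bulge near the top) from 60 to 118 mm above the bench, spinning freely on its spindle. The steel lever arm lies below it, 52 to 60 mm above the bench. Origin: centre of its lower end; its own turning means nothing.
- press_pad: Sprung brass pressure pad at the nose of the ram, 36 mm wide, 11 mm high, facing the anvil across the nest. Its origin lies under the middle of its face, at bench height; it moves along the nest's y, 16 mm per rad of the lever.
- marker: White and red marker pen, 135 mm long, 17 mm thick, lying between connector and press. Origin: centre of its underside. Leave it alone.
- side_cutters: Side cutters with grey handles, 83 x 138 x 15 mm, lying to the front left of the press. Origin: centre of the underside. Leave them alone.
- flux_vial: Small white vial with a beige cap, 27 mm in diameter, 68 mm tall, standing beside the solder spool. Origin: centre of its underside. Leave it alone.
- solder_spool: Spool of solder wire with red flanges, 63 mm in diameter, 42 mm high, standing to the right beyond the connector. Origin: centre of its underside. Leave it alone.

How it is judged:
By the outcome, as a careful person would: the job done as asked, in the order asked, and still so for the second after the job is handed in, while the arm keeps its last pose, push and grip.
It also fails if it takes over 61 s, if anything falls off the work surface, if the arm or the gripper's body presses on something with over 40 N, if the wrist force passes 120 N, or if a joint passes its speed limit or range.

## Working session

There is one attempt and no reset: what is moved stays moved. The work goes in short steps, Python scripts to look and compute and a shell command to move; the robot and the scene stay as the last step left them, time stands still between calls to the robot, and variables do not carry over. Pictures are saved under pics/ and viewed, at most 10 in all, crops included, and the job is handed in when it is done.

```bash
mkdir -p pics; python3 - <<'E'
from plant import state, optics, nets
import cv2
s=state();print(s)
for c in("scene","top"):
    im=optics.grab_frame(c);cv2.imwrite(f"pics/{c}0.png",im[:,:,::-1])
    i=optics.camera_info(c);print(c,{k:(v.tolist() if hasattr(v,'tolist') else v) for k,v in i.items()})
    for n in("connector","press_pad","lever_handle","marker","anvil","nest"):
        try: print(n,[(b["bbox"],round(b["confidence"],2)) for b in nets.boxes_of(c,n)[:2]])
        except Exception as e: print(n,e)
E
```

```text
{'time': 0.0, 'joint_pos': array([ 1.16701839e+00,  5.33625798e-02,  1.61429657e+00,  1.67351437e-05,
        1.47603762e+00, -1.18990838e-01]), 'joint_vel': array([-1.60041298e-04,  5.06875375e-05, -1.62654682e-03,  1.39141137e-03,
        5.18615399e-04, -7.92894637e-04]), 'joint_efforts': array([ 8.64431295e-04, -3.93697894e+01, -3.70169377e+01, -1.60020204e-04,
        7.49001105e-03,  1.45342426e-06]), 'tool_pos': array([0.17533441, 0.59924172, 0.23005796]), 'tool_rot': array([-2.79917163e-04,  1.41913560e-01,  9.89878495e-01, -1.01417044e-03]), 'contact_force': array([ 0.36014935, -0.49037995,  0.1807881 ]), 'ft_torque': array([-0.03422352, -0.00075539,  0.00026337]), 'grasp_force': 0.0, 'gripper_width': 1.003375087669983}
scene {'fx': 460.64103659383704, 'fy': 460.64103659383704, 'cx': 325.4084874193936, 'cy': 241.7961169211936, 'R': [[0.655860476825579, -0.7546659868929189, 0.0180633099143246], [-0.2973716708268432, -0.2802837437253593, -0.9126944244340206], [0.693842290674023, 0.5932286837554586, -0.4082433152447083]], 't': [-0.41456874560128487, 0.20039230624731375, 0.63330
[... 279 characters left out ...]
25, 'fy': 552.6206298097925, 'cx': 325.73489868986377, 'cy': 237.8550263491188, 'R': [[0.018150357427606116, -0.9997920307621694, 0.009298373497929882], [-0.984742437540217, -0.019485389943394608, -0.17292383087968455], [0.17306905047582033, -0.0060178736452936, -0.9848913081981113]], 't': [-0.09212382657933094, 0.5311646414945536, 1.1552267524281306]}
connector [([227.7, 217.4, 100.6, 108.6], 0.62), ([369.3, 276.1, 17.0, 24.6], 0.51)]
press_pad [([214.6, 203.4, 2.5, 16.2], 0.6)]
lever_handle [([254.8, 259.8, 16.6, 12.1], 0.56), ([366.3, 277.0, 14.6, 16.6], 0.38)]
marker [([315.9, 276.1, 63.1, 9.1], 0.82)]
anvil [([227.4, 218.7, 94.5, 105.9], 0.59)]
nest [([230.1, 220.5, 99.1, 108.3], 0.63)]
```

```bash
python3 - <<'E'
import cv2
a=cv2.imread("pics/top0.png")[130:350,140:460]
cv2.imwrite("pics/topc.png",cv2.resize(a,(800,550),interpolation=cv2.INTER_CUBIC))
E
```

```text
(no output)
```

View pics/topc.png

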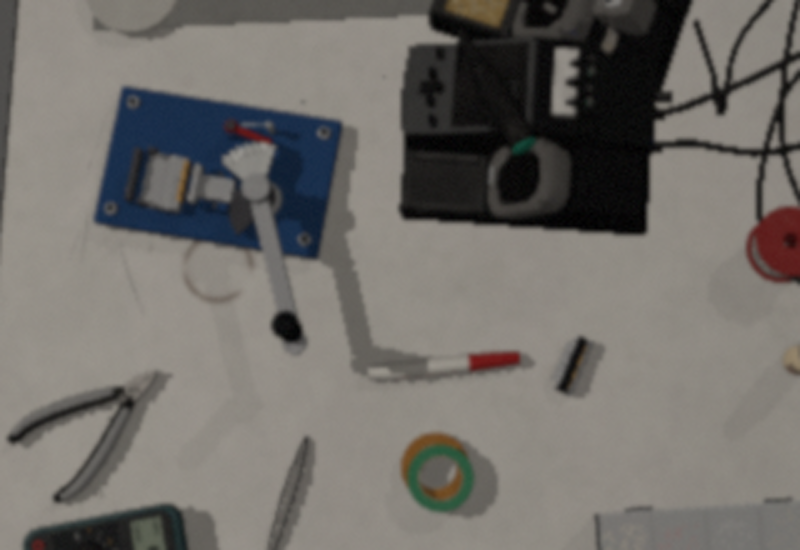

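View pics/scene0.png

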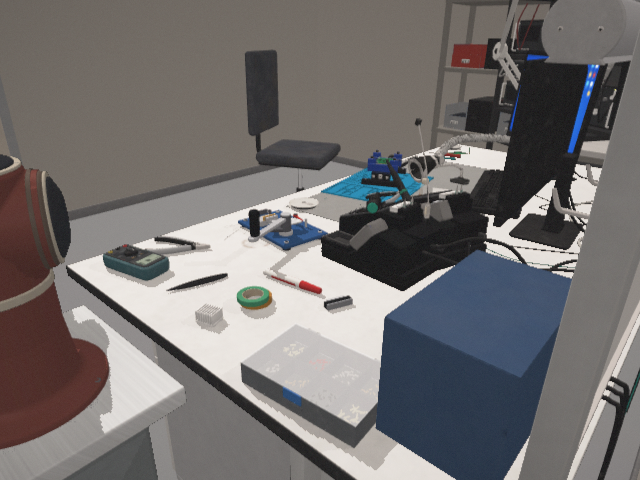

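```bash
cat > h.py <<'E'
import numpy as np, cv2
from scipy.spatial.transform import Rotation as R
from plant import state, optics, nets
def p2w(i,u,v,z):
    Rm=np.array(i["R"]);t=np.array(i["t"]);c=-Rm.T@t
    d=Rm.T@np.array([(u-i["cx"])/i["fx"],(v-i["cy"])/i["fy"],1.]);return c+d*(z-c[2])/d[2]
def w2p(i,X):
    p=np.array(i["R"])@np.asarray(X,float)+np.array(i["t"]);return np.round([i["fx"]*p[0]/p[2]+i["cx"],i["fy"]*p[1]/p[2]+i["cy"]],1)
def rot(s=None):
    q=(s or state())["tool_rot"];return R.from_quat([q[1],q[2],q[3],q[0]])
def go(pos,yaw):
    """shift+turn fractions to a TCP pos, tool down, tool y at world angle yaw"""
    s=state();r=rot(s);y=np.array([np.cos(yaw),np.sin(yaw),0]);z=np.array([0,0,-1.])
    g=R.from_matrix(np.c_[np.cross(y,z),y,z])
    print("shift",np.round(r.inv().apply(np.array(pos)-s["tool_pos"])/.8,4),"turn",np.round((r.inv()*g).as_rotvec()/1.5,4),"t",round(s["time"],2))
E
python3 - <<'E'
from h import *
i=optics.camera_info("top")
f=lambda u,v,z:p2w(i,140+u/2.5,130+v/2.5,z)
for n,u,v,z in[("c1",566,392,.01),("c2",586,340,.01),("b0",123,88,.014),("b1",342,123,.014),("b2",318,257,.014),("b3",96,222,.014),("pivot",256,185,.056),("handle",287,324,.118),("padface",186,182,.04)]:print(n,np.round(f(u,v,z),4))
w=optics.camera_info("wrist");print({k:np.round(v,3).tolist() for k,v in w.items()}, (-np.array(w["R"]).T@np.array(w["t"])-state()["tool_pos"]))
c=f(575,365,.012);print(c);go([c[0]-.03,c[1],.25],-.35)
E
```

```text
c1 [ 0.4313 -0.1741  0.01  ]
c2 [ 0.4779 -0.1916  0.01  ]
b0 [0.7007 0.2324 0.014 ]
b1 [0.6719 0.0316 0.014 ]
b2 [0.5474 0.0489 0.014 ]
b3 [0.5754 0.249  0.014 ]
pivot [0.6025 0.1009 0.056 ]
handle [0.4727 0.0614 0.118 ]
padface [0.6077 0.1651 0.04  ]
{'fx': 431.285, 'fy': 431.285, 'cx': 321.149, 'cy': 236.429, 'R': [[0.281, 0.96, 0.0], [0.926, -0.271, 0.261], [0.251, -0.073, -0.965]], 't': [-0.625, -0.033, 0.378]} [-0.06405643  0.01916309  0.1424473 ]
[ 0.45513868 -0.18177365  0.012     ]
shift [-0.5738 -0.85   -0.0234] turn [ 0.     -0.      1.0907] t 0.7
```

```bash
python3 -c "
from h import *
go([.60,.16,.26],-.142)"
```

```text
shift [-0.6636 -0.3786 -0.0358] turn [ 0.    -0.     0.952] t 0.7
```

```bash
python3 -m inch '[{"dx":-0.664,"dy":-0.379,"dz":-0.036,"rz":0.952},{"dx":-0.664,"dy":-0.379,"dz":-0.036,"rz":0.952},{"dx":-0.664,"dy":-0.379,"dz":-0.036,"rz":0.952},{"dx":-0.664,"dy":-0.379,"dz":-0.036,"rz":0.952},{"dx":-0.664,"dy":-0.379,"dz":-0.036,"rz":0.952}]'; python3 -c "
from h import *
go([.60,.16,.26],-.142)"
```

```text
shift [-0.6636 -0.3786 -0.0358] turn [ 0.    -0.     0.952] t 0.7validation failed for argument at $[0]...
```

```bash
python3 -m inch '[{"dx":-0.664,"dy":-0.379,"dz":-0.036,"rx":0,"ry":0,"rz":0.952},{"dx":-0.664,"dy":-0.379,"dz":-0.036,"rx":0,"ry":0,"rz":0.952},{"dx":-0.664,"dy":-0.379,"dz":-0.036,"rx":0,"ry":0,"rz":0.952},{"dx":-0.664,"dy":-0.379,"dz":-0.036,"rx":0,"ry":0,"rz":0.952},{"dx":-0.664,"dy":-0.379,"dz":-0.036,"rx":0,"ry":0,"rz":0.952}]'; python3 -c "
from h import *
go([.60,.16,.26],-.142)"
```

```text
time: 1.2
tool_pos: [0.35, 0.4186, 0.2434]
tool_rot: [0.0, 0.497, 0.868, 0.0]
contact_force: [1.0, 0.9, 0.0]
gripper_width: 1.0
grasp_force: 0.0
shift [-0.4369  0.1061 -0.0207] turn [ 5.000e-04 -2.000e-04  4.482e-01] t 1.2
```

```bash
python3 -m inch '[{"dx":-0.437,"dy":0.106,"dz":-0.02,"rx":0,"ry":0,"rz":0.448},{"dx":-0.437,"dy":0.106,"dz":-0.02,"rx":0,"ry":0,"rz":0.448},{"dx":-0.437,"dy":0.106,"dz":-0.02,"rx":0,"ry":0,"rz":0.448},{"dx":-0.437,"dy":0.106,"dz":-0.02,"rx":0,"ry":0,"rz":0.448},{"dx":-0.437,"dy":0.106,"dz":-0.02,"rx":0,"ry":0,"rz":0.448}]'; python3 -c "
from h import *
go([.60,.16,.26],-.142)"
```

```text
time: 1.7
tool_pos: [0.5248, 0.2398, 0.2546]
tool_rot: [0.0, 0.755, 0.656, 0.0]
contact_force: [1.2, 0.2, 0.8]
gripper_width: 1.001
grasp_force: 0.0
shift [-0.0855  0.1071 -0.0067] turn [ 0.0005 -0.0004  0.001 ] t 1.7
```

```bash
python3 -m inch '[{"dx":-0.086,"dy":0.107,"dz":-0.006,"rx":0,"ry":0,"rz":0},{"dx":-0.086,"dy":0.107,"dz":-0.006,"rx":0,"ry":0,"rz":0},{"dx":-0.086,"dy":0.107,"dz":-0.006,"rx":0,"ry":0,"rz":0},{"dx":-0.086,"dy":0.107,"dz":-0.006,"rx":0,"ry":0,"rz":0}]'; python3 - <<'E'
from h import *
import pickle
i=optics.camera_info("wrist");im=optics.grab_frame("wrist");pickle.dump(i,open("w1.pkl","wb"));cv2.imwrite("pics/w1.png",im[:,:,::-1]);print(state()["tool_pos"])
for X in([.615,.189,.030],[.6025,.1009,.056],[.4727,.0614,.118]):print(w2p(i,X))
go([.455,-.182,.16],-.36)
E
```

```text
time: 2.1
tool_pos: [0.5998, 0.1603, 0.2588]
tool_rot: [-0.0, 0.754, 0.656, -0.0]
contact_force: [0.3, 0.7, -0.6]
gripper_width: 0.997
grasp_force: 0.0
[0.59888246 0.16164424 0.25870024]
[335.3 163.5]
[335.1 272.4]
[171.7 373.2]
shift [-0.4501 -0.1194  0.1233] turn [-0.0007 -0.0002  0.1487] t 2.15
```

View pics/w1.png

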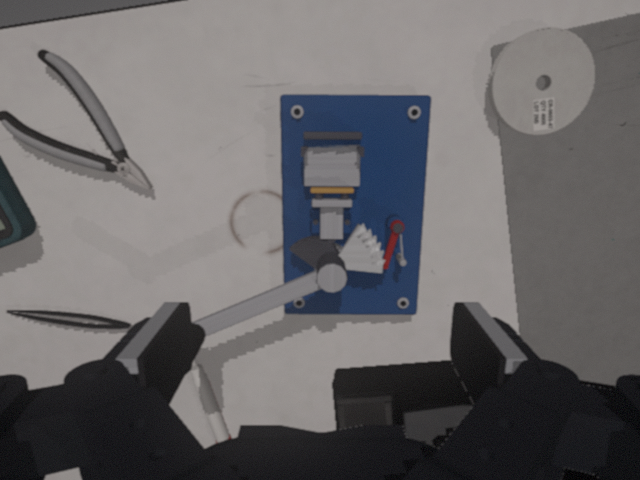

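```bash
python3 - <<'E'
import cv2
a=cv2.imread("pics/w1.png")[85:325,270:440]
cv2.imwrite("pics/w1c.png",cv2.resize(a,None,fx=2.5,fy=2.5,interpolation=cv2.INTER_CUBIC))
E
```

```text
(no output)
```

View pics/w1c.png

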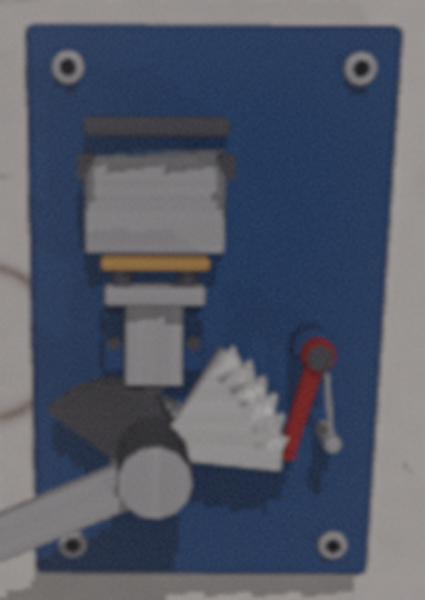

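```bash
python3 - <<'E'
from h import *
import pickle
i=pickle.load(open("w1.pkl","rb"))
f=lambda u,v,z:p2w(i,270+u/2.5,85+v/2.5,z)
for y in(-.142,):
  ax=np.array([np.cos(y),np.sin(y)]);ay=np.array([-np.sin(y),np.cos(y)])
  for n,u,v,z in[("pivot",155,483,.056),("floorL",85,251,.03),("floorR",225,251,.03),("padface",155.5,256,.0415),("hornL",80,180,.042),("hornR",235,180,.042)]:
    p=f(u,v,z)[:2];print(n,p.round(4),(ax@p).round(4),(ay@p).round(4))
for a in[(28,30,28,560),]:pass
q=[f(u,v,.016)[:2] for u,v in((28,28),(402,28),(365,572),(37,570))]
for a,b in((3,0),(2,1)):
  d=q[b]-q[a];print("yaw",np.arctan2(-d[0],d[1]),np.hypot(*d))
d=q[1]-q[0];print(np.arctan2(d[1],d[0]));d=q[2]-q[3];print(np.arctan2(d[1],d[0]))
E
```

```text
pivot [0.5992 0.0961] 0.5796 0.1799
floorL [0.5858 0.1742] 0.5553 0.2553
floorR [0.6337 0.1675] 0.6036 0.2555
padface [0.6097 0.1709] 0.5793 0.2554
hornL [0.5884 0.1993] 0.5543 0.2805
hornR [0.6389 0.1922] 0.6052 0.2807
yaw -0.14574402167679867 0.20070690029597335
yaw -0.14390880682865342 0.2014783096106981
-0.13901606948123402
-0.1450794586794659
```

```bash
python3 -m inch '[{"dx":-0.45,"dy":-0.119,"dz":0.123,"rx":0,"ry":0,"rz":0.149},{"dx":-0.45,"dy":-0.119,"dz":0.123,"rx":0,"ry":0,"rz":0.149},{"dx":-0.45,"dy":-0.119,"dz":0.123,"rx":0,"ry":0,"rz":0.149},{"dx":-0.45,"dy":-0.119,"dz":0.123,"rx":0,"ry":0,"rz":0.149},{"dx":-0.45,"dy":-0.119,"dz":0.123,"rx":0,"ry":0,"rz":0.149}]'; python3 -c "
from h import *
go([.455,-.182,.16],-.36)"
```

```text
time: 2.65
tool_pos: [0.5046, -0.0608, 0.1947]
tool_rot: [0.0, 0.821, 0.571, 0.0]
contact_force: [0.1, -0.4, 0.4]
gripper_width: 0.999
grasp_force: 0.0
shift [-0.1637 -0.0054  0.0433] turn [ 0.0003 -0.0003  0.0026] t 2.65
```

```bash
python3 -m inch '[{"dx":-0.164,"dy":-0.005,"dz":0.043,"rx":0,"ry":0,"rz":0.003},{"dx":-0.164,"dy":-0.005,"dz":0.043,"rx":0,"ry":0,"rz":0.003},{"dx":-0.164,"dy":-0.005,"dz":0.043,"rx":0,"ry":0,"rz":0.003},{"dx":-0.164,"dy":-0.005,"dz":0.043,"rx":0,"ry":0,"rz":0.003}]'; python3 - <<'E'
from h import *
import pickle
i=optics.camera_info("wrist");im=optics.grab_frame("wrist");pickle.dump(i,open("w2.pkl","wb"));cv2.imwrite("pics/w2.png",im[:,:,::-1])
print(state()["tool_pos"],w2p(i,[.455,-.182,.012]))
print([(b["bbox"],b["confidence"]) for b in nets.boxes_of("wrist","connector")])
E
```

```text
time: 3.05
tool_pos: [0.454, -0.1834, 0.1591]
tool_rot: [-0.001, 0.824, 0.566, -0.001]
contact_force: [-0.2, -0.5, -0.6]
gripper_width: 0.999
grasp_force: 0.0
[ 0.45519578 -0.18216617  0.1599583 ] [323.6 217.2]
[([326.1, 209.9, 74.5, 39.2], 0.91)]
```

View pics/w2.png

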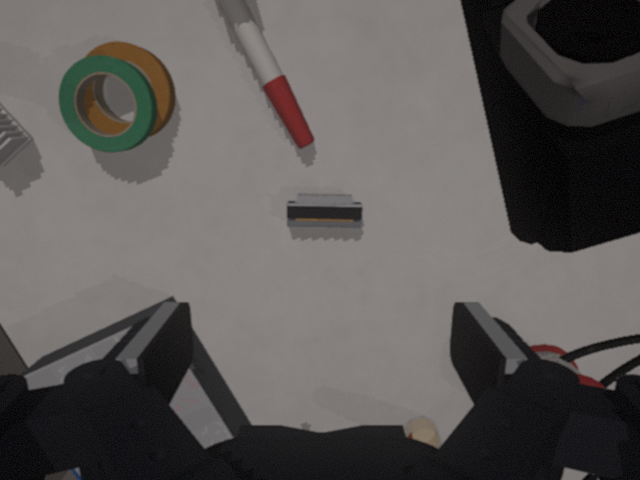

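```bash
python3 - <<'E'
from h import *
import pickle
i=pickle.load(open("w2.pkl","rb"))
o=nets.outline_of("wrist","connector")[0];m=o["pixels"].astype(np.uint8);print(o["bbox"],cv2.minAreaRect(cv2.findNonZero(m)))
im=cv2.imread("pics/w2.png")
for v in range(190,228,1):
  c=np.where(m[v])[0];print(v,(c.min(),c.max()) if len(c) else None,im[v,300:355].mean(0).round().astype(int), end=' | ')
print()
for u in(292,300,310,320,330,340,350,358):
  g=im[196:230,u].mean(1);d=np.where(g<60)[0];print(u,(196+d.min(),196+d.max()) if len(d) else None)
for n,u,v,z in(("flL",287.5,203,.012),("flR",362,204,.012),("rearL",288,220,.012),("rearR",362,221,.012)):print(n,p2w(i,u,v,z)[:2].round(4))
E
```

```text
[323.4, 209.7, 77.1, 37.5] ((324.4734191894531, 209.88412475585938), (75.15917205810547, 33.320762634277344), 1.1017061471939087)
190 None [123 125 130] | 191 None [123 125 130] | 192 None [122 124 128] | 193 (np.int64(299), np.int64(313)) [116 117 121] | 194 (np.int64(298), np.int64(349)) [106 106 110] | 195 (np.int64(297), np.int64(350)) [103 103 106] | 196 (np.int64(297), np.int64(351)) [109 109 111] | 197 (np.int64(297), np.int64(352)) [113 112 114] | 198 (np.int64(297), np.int64(352)) [113 112 115] | 199 (np.int64(297), np.int64(352)) [113 112 115] | 200 (np.int64(297), np.int64(352)) [114 112 115] | 201 (np.int64(289), np.int64(352)) [113 112 115] | 202 (np.int64(288), np.int64(359)) [111 110 112] | 203 (np.int64(288), np.int64(360)) [109 107 110] | 204 (np.int64(287), np.int64(361)) [111 109 112] | 205 (np.int64(287), np.int64(361)) [109 107 110] | 206 (np.int64(287), np.int64(362)) [86 84 87] | 207 (np.int64(287), np.int64(362)) [52 51 53] | 208 (np.int64(287), np.int64(362)) [35 35 37] | 209 (np.int64(287), np.int64(362)) [35 35 37] | 210 (np.int64(287), np.int64(362)) [36 3
[... 499 characters left out ...]
int64(287), np.int64(361)) [73 81 92] | 222 (np.int64(287), np.int64(361)) [83 82 85] | 223 (np.int64(287), np.int64(361)) [85 83 84] | 224 (np.int64(287), np.int64(361)) [84 82 83] | 225 (np.int64(288), np.int64(361)) [82 80 82] | 226 (np.int64(296), np.int64(361)) [83 82 85] | 227 (np.int64(348), np.int64(360)) [90 91 94] | 
292 (np.int64(207), np.int64(219))
300 (np.int64(207), np.int64(217))
310 (np.int64(207), np.int64(217))
320 (np.int64(207), np.int64(218))
330 (np.int64(207), np.int64(218))
340 (np.int64(208), np.int64(218))
350 (np.int64(208), np.int64(218))
358 (np.int64(208), np.int64(220))
flL [ 0.4356 -0.164 ]
flR [ 0.4827 -0.1828]
rearL [ 0.4314 -0.1751]
rearR [ 0.4787 -0.194 ]
```

```bash
python3 - <<'E'
from h import *
import pickle
i=pickle.load(open("w2.pkl","rb"));s=state();r=rot(s)
for z in(0,-.013):
  for x in(.011,-.011):
    for y in(-.0425,.0425):print(z,x,y,w2p(i,s["tool_pos"]+r.apply([x,y,z])))
c=p2w(i,324.5,214.3,.012);print(c);go([c[0],c[1],.06],-.379);go([c[0],c[1],.003],-.379)
E
```

```text
0 0.011 -0.0425 [205.5 277.3]
0 0.011 0.0425 [450.9 276.6]
0 -0.011 -0.0425 [210.  334.7]
0 -0.011 0.0425 [446.4 334.2]
-0.013 0.011 -0.0425 [194.7 291.8]
-0.013 0.011 0.0425 [462.7 291.1]
-0.013 -0.011 -0.0425 [200.1 353.7]
-0.013 -0.011 0.0425 [457.3 353.2]
[ 0.45629767 -0.18034781  0.012     ]
shift [ 0.001  -0.0008  0.1263] turn [ 0.0004 -0.0004  0.0111] t 3.2
shift [ 0.0009 -0.0009  0.1976] turn [ 0.0004 -0.0004  0.0111] t 3.2
```

```bash
python3 -m inch '[{"dx":0.001,"dy":-0.001,"dz":0.126,"rx":0,"ry":0,"rz":0.011},{"dx":0.001,"dy":-0.001,"dz":0.126,"rx":0,"ry":0,"rz":0.011},{"dx":0.001,"dy":-0.001,"dz":0.175,"rx":0,"ry":0,"rz":0.011},{"dx":0.001,"dy":-0.001,"dz":0.198,"rx":0,"ry":0,"rz":0.011},{"dx":0.001,"dy":-0.001,"dz":0.198,"rx":0,"ry":0,"rz":0.011}]'
python3 -m inch '[{"dx":0,"dy":0,"dz":0,"rx":0,"ry":0,"rz":0},{"dx":0,"dy":0,"dz":0,"rx":0,"ry":0,"rz":0},{"dx":0,"dy":0,"dz":0,"rx":0,"ry":0,"rz":0},{"dx":0,"dy":0,"dz":0,"rx":0,"ry":0,"rz":0}]' -1
```

```text
time: 3.7
tool_pos: [0.454, -0.1785, -0.0007]
tool_rot: [-0.003, 0.827, 0.562, -0.001]
contact_force: [0.1, 1.2, 0.1]
gripper_width: 1.0
grasp_force: 0.0
time: 4.1
tool_pos: [0.4581, -0.1826, 0.0053]
tool_rot: [0.002, 0.828, 0.561, 0.001]
contact_force: [-0.0, 0.8, 6.5]
gripper_width: 0.572
grasp_force: 60.9
```

```bash
python3 -m inch '[{"dx":0,"dy":0,"dz":-0.06,"rx":0,"ry":0,"rz":0},{"dx":0,"dy":0,"dz":-0.12,"rx":0,"ry":0,"rz":0},{"dx":0,"dy":0,"dz":-0.18,"rx":0,"ry":0,"rz":0},{"dx":0,"dy":0,"dz":-0.18,"rx":0,"ry":0,"rz":0}]'
python3 - <<'E'
from h import *
import pickle
i=optics.camera_info("wrist");im=optics.grab_frame("wrist");pickle.dump(i,open("w3.pkl","wb"));cv2.imwrite("pics/w3.png",im[:,:,::-1])
s=state();r=rot(s);print(s["tool_pos"],s["gripper_width"])
for y in(.026,-.026):
  for x in(.008,-.008,.014):print(x,y,w2p(i,s["tool_pos"]+r.apply([x,y,-.012])))
go([.6122,.1826,.15],-.143)
a=im[200:440,160:480,::-1];cv2.imwrite("pics/w3c.png",cv2.resize(a,None,fx=2.5,fy=2.5,interpolation=cv2.INTER_CUBIC))
E
```

```text
time: 4.5
tool_pos: [0.4608, -0.1846, 0.1567]
tool_rot: [0.008, 0.828, 0.561, 0.004]
contact_force: [0.7, 0.1, 1.0]
gripper_width: 0.579
grasp_force: 62.2
[ 0.45898732 -0.18363486  0.15281755] 0.5709886428724601
0.008 0.026 [394.8 298.9]
-0.008 0.026 [392.7 341.8]
0.014 0.026 [395.6 282.2]
0.008 -0.026 [240.  299.3]
-0.008 -0.026 [242.3 342.2]
0.014 -0.026 [239.1 282.5]
shift [0.4962 0.0078 0.0027] turn [ 0.0079  0.0022 -0.1583] t 4.55
```

View pics/w3c.png

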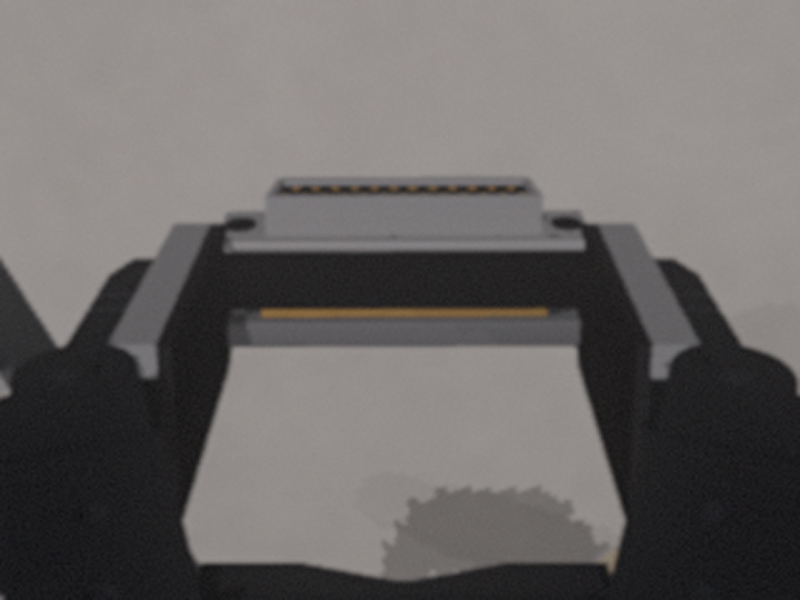

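```bash
python3 -m inch '[{"dx":0.496,"dy":0.008,"dz":0,"rx":0,"ry":0,"rz":-0.158},{"dx":0.496,"dy":0.008,"dz":0,"rx":0,"ry":0,"rz":-0.158},{"dx":0.496,"dy":0.008,"dz":0,"rx":0,"ry":0,"rz":-0.158},{"dx":0.496,"dy":0.008,"dz":0,"rx":0,"ry":0,"rz":-0.158},{"dx":0.496,"dy":0.008,"dz":0,"rx":0,"ry":0,"rz":-0.158}]'; python3 -c "
from h import *
go([.6122,.1826,.10],-.143)"
```

```text
time: 5.05
tool_pos: [0.5522, 0.0508, 0.1456]
tool_rot: [-0.0, 0.756, 0.655, -0.0]
contact_force: [1.1, -1.3, 0.2]
gripper_width: 0.573
grasp_force: 62.2
shift [0.1738 0.0506 0.057 ] turn [-0.0004  0.0001 -0.0004] t 5.05
```

```bash
python3 -m inch '[{"dx":0.174,"dy":0.05,"dz":0,"rx":0,"ry":0,"rz":0},{"dx":0.174,"dy":0.05,"dz":0,"rx":0,"ry":0,"rz":0},{"dx":0.174,"dy":0.05,"dz":0,"rx":0,"ry":0,"rz":0},{"dx":0.174,"dy":0.05,"dz":0.057,"rx":0,"ry":0,"rz":0},{"dx":0.174,"dy":0.05,"dz":0.057,"rx":0,"ry":0,"rz":0}]'
python3 -m inch '[{"dx":0,"dy":0,"dz":0,"rx":0,"ry":0,"rz":0},{"dx":0,"dy":0,"dz":0,"rx":0,"ry":0,"rz":0}]'
python3 - <<'E'
from h import *
import pickle
P=[]
for k in range(4):
  i=optics.camera_info("wrist");im=optics.grab_frame("wrist");s=state();P.append(s["tool_pos"])
pickle.dump((i,s),open("w4.pkl","wb"));cv2.imwrite("pics/w4.png",im[:,:,::-1])
p=np.mean(P,0);print(p,np.std(P,0))
ax=np.array([.9898,-.1425]);ay=-np.array([-.1425,-.9898]);print("tcp nest axes",ax@p[:2],ay@p[:2])
a=im[60:360,160:480,::-1];cv2.imwrite("pics/w4c.png",cv2.resize(a,None,fx=2,fy=2,interpolation=cv2.INTER_CUBIC))
go([.6122,.1826,.10],-.143)
E
```

```text
time: 5.55
tool_pos: [0.6071, 0.1814, 0.0934]
tool_rot: [-0.003, 0.755, 0.655, -0.005]
contact_force: [-2.1, 0.0, -2.5]
gripper_width: 0.574
grasp_force: 62.3
time: 5.75
tool_pos: [0.6124, 0.1803, 0.1021]
tool_rot: [0.0, 0.756, 0.654, 0.001]
contact_force: [-0.5, -0.5, 0.0]
gripper_width: 0.574
grasp_force: 62.3
[0.61291187 0.1803122  0.10285756] [7.42372283e-05 3.78465701e-05 1.21715410e-04]
tcp nest axes 0.5809656828559336 0.26581296191587367
shift [ 0.0026 -0.0012  0.0034] turn [ 0.0019 -0.0006 -0.001 ] t 5.95
```

View pics/w4c.png

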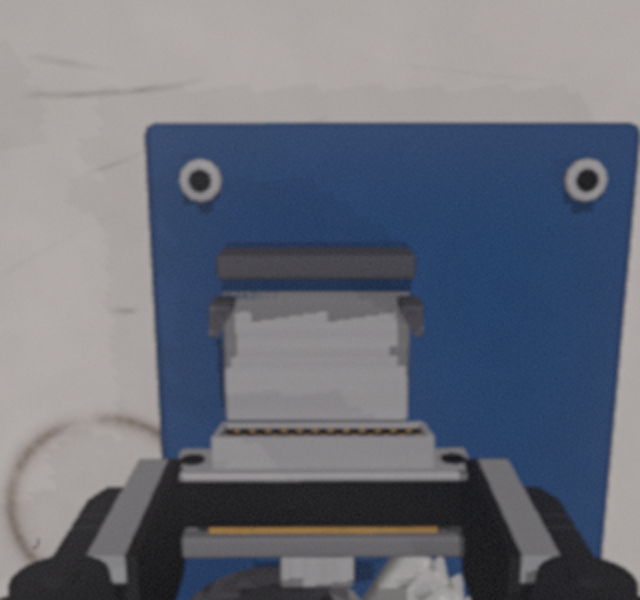

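```bash
python3 - <<'E'
from h import *
import pickle
i,s=pickle.load(open("w4.pkl","rb"))
ax=np.array([.9898,-.1425]);ay=np.array([.1425,.9898])
f=lambda u,v,z:p2w(i,160+u/2,60+v/2,z)
p=s["tool_pos"];print("tcp",ax@p[:2],ay@p[:2],p[2])
for n,u,v,z in[("hornL",211,334,.042),("hornR",424,334,.042),("floorL",225,419,.03),("floorR",408,419,.03),("screwL",200,180,.016),("screwR",586,180,.016)]+[(f"conn z+{k}",u,v,p[2]+k/1000) for k in(8,10,12,14) for u,v in((181,475),(466,475))]:
  q=f(u,v,z)[:2];print(n,(ax@q).round(4),(ay@q).round(4))
E
```

```text
tcp 0.5808562746938241 0.26585762224167653 0.10269406204800459
hornL 0.5535 0.2822
hornR 0.6052 0.2821
floorL 0.5548 0.2561
floorR 0.6031 0.256
screwL 0.5487 0.3173
screwR 0.6496 0.3171
conn z+8 0.5565 0.2747
conn z+8 0.6045 0.2746
conn z+10 0.5569 0.2756
conn z+10 0.6041 0.2755
conn z+12 0.5572 0.2764
conn z+12 0.6038 0.2763
conn z+14 0.5576 0.2773
conn z+14 0.6034 0.2772
```

```bash
python3 -m inch '[{"dx":0,"dy":-0.0016,"dz":0.03,"rx":0,"ry":0,"rz":0},{"dx":0,"dy":-0.0016,"dz":0.06,"rx":0,"ry":0,"rz":0},{"dx":0,"dy":-0.0016,"dz":0.078,"rx":0,"ry":0,"rz":0},{"dx":0,"dy":-0.0016,"dz":0.078,"rx":0,"ry":0,"rz":0},{"dx":0,"dy":-0.0016,"dz":0.078,"rx":0,"ry":0,"rz":0}]'
python3 -m inch '[{"dx":0,"dy":0,"dz":0.003,"rx":0,"ry":0,"rz":0},{"dx":0,"dy":0,"dz":0.005,"rx":0,"ry":0,"rz":0},{"dx":0,"dy":0,"dz":0.005,"rx":0,"ry":0,"rz":0}]'
```

```text
time: 6.45
tool_pos: [0.611, 0.1809, 0.0391]
tool_rot: [0.0, 0.756, 0.655, 0.0]
contact_force: [0.5, 0.1, 1.1]
gripper_width: 0.575
grasp_force: 62.3
time: 6.75
tool_pos: [0.6113, 0.1811, 0.0355]
tool_rot: [0.0, 0.756, 0.655, 0.001]
contact_force: [-0.7, 0.0, 3.5]
gripper_width: 0.575
grasp_force: 62.8
```

```bash
python3 -m inch '[{"dx":0,"dy":0,"dz":0.0015,"rx":0,"ry":0,"rz":0},{"dx":0,"dy":0,"dz":0.0015,"rx":0,"ry":0,"rz":0},{"dx":0,"dy":0,"dz":0.0015,"rx":0,"ry":0,"rz":0}]'
python3 -m inch '[{"dx":0,"dy":0,"dz":0.0015,"rx":0,"ry":0,"rz":0},{"dx":0,"dy":0,"dz":0.0015,"rx":0,"ry":0,"rz":0},{"dx":0,"dy":0,"dz":0.0015,"rx":0,"ry":0,"rz":0}]'
```

```text
time: 7.05
tool_pos: [0.6113, 0.1811, 0.0354]
tool_rot: [0.0, 0.756, 0.655, 0.0]
contact_force: [-5.6, -0.4, 8.8]
gripper_width: 0.572
grasp_force: 63.6
time: 7.35
tool_pos: [0.6114, 0.1811, 0.0353]
tool_rot: [0.0, 0.756, 0.655, 0.0]
contact_force: [-6.4, -1.8, 13.6]
gripper_width: 0.57
grasp_force: 64.3
```

```bash
python3 -m inch '[{"dx":0,"dy":0,"dz":-0.003,"rx":0,"ry":0,"rz":0},{"dx":0,"dy":0,"dz":-0.003,"rx":0,"ry":0,"rz":0}]'
python3 -m inch '[{"dx":0,"dy":0,"dz":0,"rx":0,"ry":0,"rz":0},{"dx":0,"dy":0,"dz":0,"rx":0,"ry":0,"rz":0},{"dx":0,"dy":0,"dz":0,"rx":0,"ry":0,"rz":0},{"dx":0,"dy":0,"dz":0,"rx":0,"ry":0,"rz":0}]' 1
python3 -m inch '[{"dx":0,"dy":0,"dz":-0.05,"rx":0,"ry":0,"rz":0},{"dx":0,"dy":0,"dz":-0.11,"rx":0,"ry":0,"rz":0},{"dx":0,"dy":0,"dz":-0.17,"rx":0,"ry":0,"rz":0},{"dx":0,"dy":0,"dz":-0.17,"rx":0,"ry":0,"rz":0},{"dx":0,"dy":0,"dz":-0.17,"rx":0,"ry":0,"rz":0}]'
python3 - <<'E'
from h import *
import pickle
for k in range(4): i=optics.camera_info("wrist");im=optics.grab_frame("wrist");s=state()
pickle.dump((i,s),open("w5.pkl","wb"));cv2.imwrite("pics/w5.png",im[:,:,::-1]);print(s["tool_pos"])
a=im[100:420,140:560,::-1];cv2.imwrite("pics/w5c.png",cv2.resize(a,None,fx=1.8,fy=1.8,interpolation=cv2.INTER_CUBIC))
print([(b["bbox"],b["confidence"]) for b in nets.boxes_of("wrist","lever_handle")])
E
```

```text
time: 7.55
tool_pos: [0.6112, 0.1812, 0.0354]
tool_rot: [0.0, 0.756, 0.655, 0.001]
contact_force: [-0.6, 0.1, 6.5]
gripper_width: 0.571
grasp_force: 63.1
time: 7.95
tool_pos: [0.6102, 0.1809, 0.0337]
tool_rot: [-0.0, 0.756, 0.655, -0.0]
contact_force: [1.1, -0.0, 0.3]
gripper_width: 1.003
grasp_force: 0.0
time: 8.45
tool_pos: [0.6116, 0.1812, 0.1724]
tool_rot: [0.001, 0.756, 0.655, 0.002]
contact_force: [0.2, 0.6, -1.1]
gripper_width: 0.999
grasp_force: 0.0
[0.60914988 0.18073567 0.16750255]
[([325.8, 218.0, 83.6, 36.6], 0.54)]
```

View pics/w5c.png

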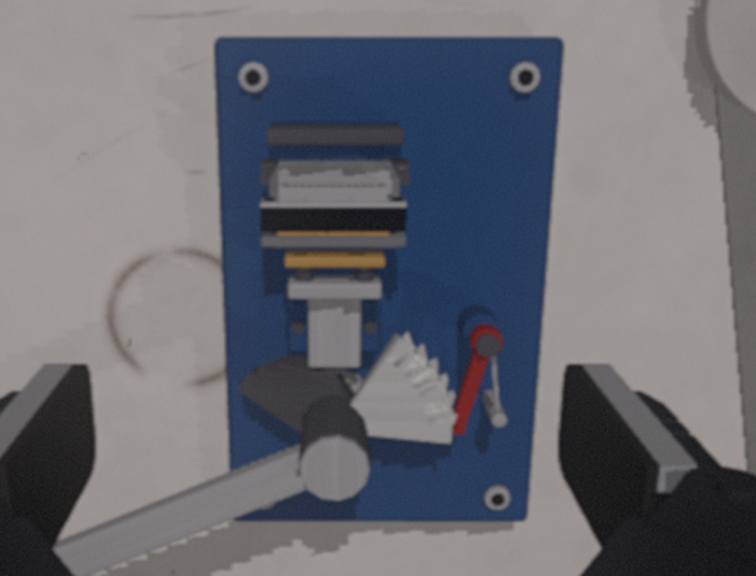

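```bash
python3 - <<'E'
from h import *
import pickle
i,s=pickle.load(open("w5.pkl","rb"))
p=p2w(i,140+334/1.8,100+472/1.8,.056);print("pivot",p, .9898*p[0]-.1425*p[1], .1425*p[0]+.9898*p[1])
print(state()["joint_pos"].round(2))
go([.4745,.064,.21],1.428)
E
```

```text
pivot [0.59816692 0.09258095 0.056     ] 0.5788728361190891 0.17687541320713465
[ 0.17  0.13  1.64 -0.    1.38  0.31]
shift [-0.1686 -0.1461 -0.0521] turn [-0.0027 -0.0014 -1.0476] t 8.7
```

```bash
python3 -m inch '[{"dx":-0.169,"dy":-0.146,"dz":-0.052,"rx":0,"ry":0,"rz":-0.999},{"dx":-0.169,"dy":-0.146,"dz":-0.052,"rx":0,"ry":0,"rz":-0.999},{"dx":-0.169,"dy":-0.146,"dz":-0.052,"rx":0,"ry":0,"rz":-0.999},{"dx":-0.169,"dy":-0.146,"dz":-0.052,"rx":0,"ry":0,"rz":-0.999},{"dx":-0.169,"dy":-0.146,"dz":-0.052,"rx":0,"ry":0,"rz":-0.999}]'; python3 -c "
from h import *
go([.4745,.064,.21],1.428)"
```

```text
time: 9.2
tool_pos: [0.4736, 0.0621, 0.2118]
tool_rot: [0.0, 0.462, 0.887, -0.0]
contact_force: [-0.2, 0.6, 0.1]
gripper_width: 0.999
grasp_force: 0.0
shift [0.0013 0.0023 0.0023] turn [-4.000e-04  2.000e-04 -5.453e-01] t 9.2
```

```bash
python3 -m inch '[{"dx":0,"dy":0,"dz":0,"rx":0,"ry":0,"rz":-0.545},{"dx":0,"dy":0,"dz":0,"rx":0,"ry":0,"rz":-0.545},{"dx":0,"dy":0,"dz":0,"rx":0,"ry":0,"rz":-0.545},{"dx":0,"dy":0,"dz":0,"rx":0,"ry":0,"rz":-0.545},{"dx":0,"dy":0,"dz":0,"rx":0,"ry":0,"rz":-0.545}]'
python3 -m inch '[{"dx":0,"dy":0,"dz":0,"rx":0,"ry":0,"rz":-0.073},{"dx":0,"dy":0,"dz":0,"rx":0,"ry":0,"rz":-0.073},{"dx":0,"dy":0,"dz":0,"rx":0,"ry":0,"rz":-0.073}]'
python3 - <<'E'
from h import *
import pickle
for k in range(4): i=optics.camera_info("wrist");im=optics.grab_frame("wrist");s=state()
pickle.dump((i,s),open("w6.pkl","wb"));cv2.imwrite("pics/w6.png",im[:,:,::-1]);print(s["tool_pos"],s["tool_rot"])
for z in(.06,.118):print(w2p(i,[.4745,.064,z]))
print([(b["bbox"],b["confidence"]) for b in nets.boxes_of("wrist","lever_handle")])
E
```

```text
time: 9.7
tool_pos: [0.475, 0.0639, 0.2105]
tool_rot: [-0.001, 0.104, 0.995, -0.0]
contact_force: [-0.3, 0.6, 0.5]
gripper_width: 0.998
grasp_force: 0.0
time: 10.0
tool_pos: [0.4752, 0.0639, 0.211]
tool_rot: [-0.001, 0.054, 0.999, -0.0]
contact_force: [-0.8, -0.3, 0.0]
gripper_width: 1.003
grasp_force: 0.0
[0.4755349  0.06390448 0.21170457] [-1.64007187e-04  5.28401897e-02  9.98602968e-01 -9.24469400e-06]
[320.3 217.5]
[320.2 239.8]
[([323.6, 230.7, 41.5, 50.6], 0.93)]
```

View pics/w6.png

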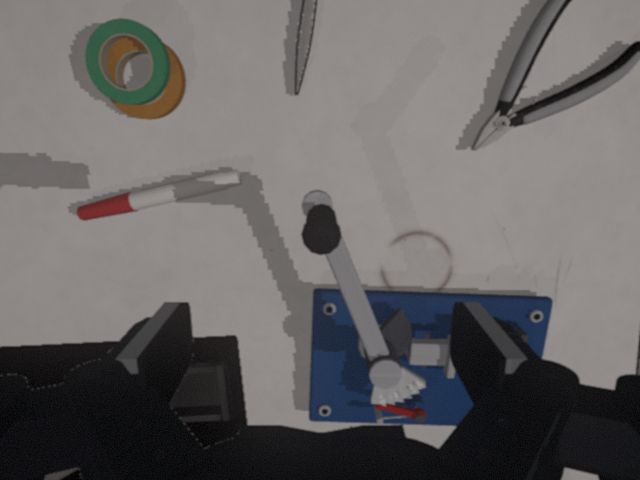

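```bash
python3 - <<'E'
from h import *
import pickle
i,s=pickle.load(open("w6.pkl","rb"))
for u,v,z in((322,232,.118),(386,372,.056),(318,209,.056)):
  p=p2w(i,u,v,z);print(p,.9898*p[0]-.1425*p[1], .1425*p[0]+.9898*p[1])
p=p2w(i,322,232,.118);go([p[0],p[1],.068],1.428)
E
```

```text
[0.47007829 0.06551512 0.118     ] 0.4559475855600674 0.13183301699178882
[0.60385075 0.1018018  0.056     ] 0.583184715522731 0.18681215631985318
[0.46913651 0.06291279 0.056     ] 0.4553862497831411 0.12912303108331719
shift [0.007  0.0013 0.1797] turn [-0.     -0.0002  0.0249] t 10.25
```

```bash
python3 -m inch '[{"dx":0.006,"dy":0.0013,"dz":0.06,"rx":0,"ry":0,"rz":0.025},{"dx":0.006,"dy":0.0013,"dz":0.12,"rx":0,"ry":0,"rz":0.025},{"dx":0.006,"dy":0.0013,"dz":0.165,"rx":0,"ry":0,"rz":0.025},{"dx":0.006,"dy":0.0013,"dz":0.18,"rx":0,"ry":0,"rz":0.025},{"dx":0.006,"dy":0.0013,"dz":0.18,"rx":0,"ry":0,"rz":0.025}]'
python3 -m inch '[{"dx":0,"dy":0,"dz":0,"rx":0,"ry":0,"rz":0},{"dx":0,"dy":0,"dz":0,"rx":0,"ry":0,"rz":0},{"dx":0,"dy":0,"dz":0,"rx":0,"ry":0,"rz":0},{"dx":0,"dy":0,"dz":0,"rx":0,"ry":0,"rz":0},{"dx":0,"dy":0,"dz":0,"rx":0,"ry":0,"rz":0}]' -1
python3 -m inch '[{"dx":0,"dy":0,"dz":0,"rx":0,"ry":0,"rz":0},{"dx":0,"dy":0,"dz":0,"rx":0,"ry":0,"rz":0},{"dx":0,"dy":0,"dz":0,"rx":0,"ry":0,"rz":0}]'
```

```text
time: 10.75
tool_pos: [0.4695, 0.0654, 0.0662]
tool_rot: [-0.002, 0.071, 0.997, -0.0]
contact_force: [0.2, -0.4, 0.5]
gripper_width: 1.0
grasp_force: 0.0
time: 11.25
tool_pos: [0.4717, 0.0651, 0.0693]
tool_rot: [0.001, 0.071, 0.997, -0.0]
contact_force: [-0.7, -1.8, 2.9]
gripper_width: 0.237
grasp_force: 56.5
time: 11.55
tool_pos: [0.4717, 0.0651, 0.0692]
tool_rot: [0.001, 0.071, 0.997, -0.0]
contact_force: [-1.7, -2.1, 6.1]
gripper_width: 0.238
grasp_force: 56.5
```

```bash
python3 -m inch '[{"dx":0.003,"dy":0.0075,"dz":-0.0015,"rx":0,"ry":0,"rz":0},{"dx":0.006,"dy":0.015,"dz":-0.0015,"rx":0,"ry":0,"rz":0},{"dx":0.008,"dy":0.023,"dz":-0.0015,"rx":0,"ry":0,"rz":0},{"dx":0.0102,"dy":0.031,"dz":-0.0015,"rx":0,"ry":0,"rz":0},{"dx":0.0102,"dy":0.031,"dz":-0.0015,"rx":0,"ry":0,"rz":0}]'; python3 -c "
from h import *
print(state()['contact_force'])"
```

```text
time: 12.05
tool_pos: [0.4671, 0.0919, 0.0693]
tool_rot: [0.001, 0.071, 0.998, 0.0]
contact_force: [4.8, -0.7, -1.9]
gripper_width: 0.234
grasp_force: 57.4
[ 4.77202007 -0.67001641 -1.90182312]
```

```bash
python3 -m inch '[{"dx":0.001,"dy":0.01,"dz":0,"rx":0,"ry":0,"rz":0},{"dx":0.002,"dy":0.02,"dz":0,"rx":0,"ry":0,"rz":0},{"dx":0.0025,"dy":0.03,"dz":0,"rx":0,"ry":0,"rz":0},{"dx":0.0025,"dy":0.04,"dz":0,"rx":0,"ry":0,"rz":0},{"dx":0.0022,"dy":0.0484,"dz":0,"rx":0,"ry":0,"rz":0}]'
python3 -m inch '[{"dx":0,"dy":0,"dz":0,"rx":0,"ry":0,"rz":0},{"dx":0,"dy":0,"dz":0,"rx":0,"ry":0,"rz":0}]'
```

```text
time: 12.55
tool_pos: [0.4703, 0.1295, 0.0693]
tool_rot: [0.0, 0.071, 0.997, -0.001]
contact_force: [2.6, -3.9, 0.0]
gripper_width: 0.234
grasp_force: 57.5
time: 12.75
tool_pos: [0.4704, 0.13, 0.0693]
tool_rot: [0.0, 0.071, 0.997, 0.0]
contact_force: [2.7, -1.7, 1.7]
gripper_width: 0.237
grasp_force: 57.5
```

```bash
python3 -m inch '[{"dx":-0.001,"dy":0.008,"dz":0,"rx":0,"ry":0,"rz":0},{"dx":-0.002,"dy":0.0154,"dz":0,"rx":0,"ry":0,"rz":0},{"dx":-0.003,"dy":0.02,"dz":0,"rx":0,"ry":0,"rz":0},{"dx":-0.004,"dy":0.025,"dz":0,"rx":0,"ry":0,"rz":0},{"dx":-0.0053,"dy":0.03,"dz":0,"rx":0,"ry":0,"rz":0}]'
python3 -m inch '[{"dx":-0.0014,"dy":0.004,"dz":0,"rx":0,"ry":0,"rz":0},{"dx":-0.0014,"dy":0.004,"dz":0,"rx":0,"ry":0,"rz":0},{"dx":-0.0014,"dy":0.004,"dz":0,"rx":0,"ry":0,"rz":0}]'
python3 - <<'E'
from h import *
import pickle
for k in range(3): i=optics.camera_info("wrist");im=optics.grab_frame("wrist");s=state()
cv2.imwrite("pics/w7.png",im[:,:,::-1]);p=s["tool_pos"];pickle.dump((i,s),open("w7.pkl","wb"))
print(p,s["contact_force"]);n=np.array([.9898*p[0]-.1425*p[1],.1425*p[0]+.9898*p[1]]);print(n,"theta",.42-np.arcsin(.4078-(n[1]-.1317)/.13))
a=im[220:460,300:620,::-1];cv2.imwrite("pics/w7c.png",cv2.resize(im[:,:,::-1],None,fx=1.25,fy=1.25,interpolation=cv2.INTER_CUBIC))
E
```

```text
time: 13.25
tool_pos: [0.478, 0.1527, 0.0693]
tool_rot: [0.0, 0.071, 0.997, -0.0]
contact_force: [2.4, -4.9, 1.3]
gripper_width: 0.237
grasp_force: 57.6
time: 13.55
tool_pos: [0.4794, 0.1558, 0.0693]
tool_rot: [0.0, 0.071, 0.997, -0.0]
contact_force: [1.8, -5.3, 3.1]
gripper_width: 0.236
grasp_force: 57.6
[0.47943928 0.15575669 0.06925048] [ 2.50573758 -4.56865938  2.91892234]
[0.45235367 0.22248807] theta 0.7148222567126244
```

View pics/w7c.png

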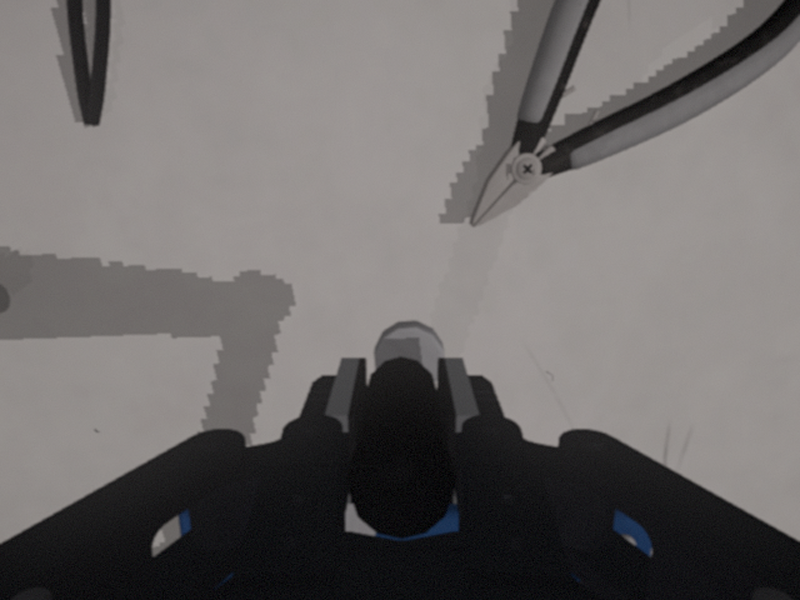

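```bash
python3 -c "
from plant import ticket
print(ticket.job_done())"
```

```text
the job is handed in; nothing more can be done
None
```

The connector lies flat in the nest with its shell in the anvil's notch, and I handed in with the gripper still holding the handle and pressing at about 0.72 rad, after click 4 and short of click 5. The angle and click count are worked out from the arm's position, its push of about 5 N agrees, and I had no view of the pad on the connector at the end.

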